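# Unload a finished blank from the sanding jig

## Robot

A 6-joint arm with a two-finger parallel gripper is mounted at the origin on the work surface. World frame = base frame: x ahead of the robot, y to its left, z up, the work surface at z = 0. Lengths are in mm, angles in rad, forces in N, time in s.
With the tool pointing down it reaches from about 250 to 800 mm from the base axis. Payload 8.5 kg.
Tool frame: the origin (TCP) lies midway between the tips of the shut fingers; the grasp point (between the pads) lies grip_depth behind it (grip_depth is the distance from the TCP to the grasp point, in mm); z points along the fingers, y is the line along which they close (so a half turn about z gives the same grasp; the last joint's range is limited). The gripper opens to 85 mm and grips with 20 to 120 N. Pads are 22 mm wide; open, the fingers measure 114 mm over their backs; the gripper's body (76 mm by 85 mm) begins 54 mm behind the grasp point. The pads swing forward as they close: fully open they stand 13 mm farther back than shut.
Start: joints at [-1.134, 0.238, -0.013, 1.319, 0, 1.571], TCP at [222.076, -475.666, 205.676] pointing down, gripper open.
Joint ranges: [-2.66, 2.66], [-1.03, 1.9], [-1.14, 1.46], [-1.82, 2.27], [-1.45, 1.34], [-3.14, 3.14]. Speed limits (rad/s): [2.22, 2.22, 2.79, 3.14, 3.14, 3.14].

## Interface

Orientations are given as a rotation vector (axis times angle).
In Python, from cell import * gives the robot as it stands.
- The arm moves only by the tool servo_tool, never from a script. Its argument "rows" is text: rows parted by semicolons, each of 4 numbers parted by spaces: the shift along the tool's x, y, z in m, then the turn about the tool's z in degrees. In form: x y z yaw; .... A call has 1 to 10 rows; each row is the pose to reach, as a shift and turn from the pose commanded when the call began, along the tool's axes at that moment; what a row does not reach only later rows make up. A row lasts 1/8 s, in which the tool goes at most 62.5 mm and 10.7 degrees, less where a joint would pass 70% of its speed; a pose out of reach is approached as far as the arm can. A call with a gripper value outside its range is refused whole. "jaw" is the opening, from -1 (shut) to 1 (fully open), set as the call begins (left out, the last holds). The fingers move at their own pace and stop on an object; the grip force is fixed at half the most. Time passes only in rows, so rows that repeat a pose let the fingers close. It gives the time, the measured TCP pose, the force, the opening and the grip force at its end, in the units of the state.
- observe(): the state, without advancing time (a new reading comes with each control period).
- read_camera(name): name is "scene" or "top" or "wrist"; returns (picture, depth): 400x640x3 uint8, red, green, blue; 400x640 float32, mm along the optical axis (not along the pixel's ray), 0 where there is no reading.
- camera_model(name): a dict with "intrinsics" (3x3 intrinsics, pixels), "extrinsics" (4x4, takes a point from camera to world coordinates). Camera axes: x right, y down, z forward; pixel columns grow to the right and rows downward; lengths in mm; the calibration is good to about 2 mm. A picture is of the moment at which its call begins: read the wrist's pose just before it. camera_model takes no time and is no camera call; for the wrist camera it gives the pose at the moment of the call.
- finish_job(): hands the job in; it is judged then, once.
Trained networks look in the newest picture that a camera, given by its name, has taken for a name from the list of things; names that differ only in an ending like _2 or _b are one class to them, and where a whole thing is asked for, a point or a joint stands for the part that bears it (a point fixed in the world has none). Each returns a list of dicts, best first, with "score" (0 to 1); they miss things now and then, are a little off and sometimes report something else, mostly with a low value. They report only what shows in the picture. A call takes as long as a camera call. They do not tell look-alikes from the thing itself.
- trace(camera, label): "region" (400x640 bool, what is visible of it) and "bbox" ([left, top, width, height] in pixels, round what is visible of it).
The state is a dict: "time_s": time; "q": joint angles; "dq": joint speeds; "joint_efforts": joint torques, N m; "tool_pos": TCP position; "orientation": TCP orientation; "force": force on the tool from outside, world axes, zero at the start; "ft_torque": the same for the moment, N m; "grip_width": finger opening in mm; "grip_force": force on a finger pad.
Only numpy, scipy, OpenCV 4.12 (cv2) and the standard library are available. Lean on these libraries where they do the work, as an engineer would, in place of code of your own. Each camera call takes 0.05 s, during which the arm holds its last target. There are 200 camera calls.

## Task

Lift the hinged clamp bar of the sanding jig and leave it standing up, at least 60 degrees open. Then slide the round-ended steel blank along its rail, without lifting it off, towards the open end of the jig until the whole blank is well clear of where the bar comes down, and leave it lying flat and straight on its rail. Leave the square-ended blank where it is.

Things in the scene. Friction and masses are not known exactly. Their poses are not given: they have to be found in the camera images.
- jig: Jig fixed to the bench: plywood board 330 x 250 x 12 mm with two black plastic rails along its x, 20 mm wide, tops at z = 42 mm, from x = -210 to +60 mm, centred at y = -55 and +55 mm. A wider steel blank lies on each, so fingers straddle it from above. Origin: on the bench, midway between the rails, below the closed clamp bar. +x: to the hinge; -x: to the open end with the empty rail; z up.
- clamp_bar (a joint): Angle of the clamp bar, rad: 0 = down on both blanks, grows as lifted, stop 1.75. Dark steel round bar, diameter 16, 206 mm long along the jig's y, an arm at each end (y = -98, +98). At angle a its axis is at jig x = 80 - 80 cos a, z = 58 + 80 sin a mm. Grip its free middle from above, fingers on the -x and +x sides; it turns in the grip. Stiff hinge: needs about 7 N, stays where left.
- round_blank: Flat steel blank with half-round ends, 150 long, 40 wide, 8 mm thick, about 0.3 kg, the wider of the two. Lies along either rail under the bar, its centre about 20 mm to the -x side of it. Origin: centre of its underside (at z = 42 mm on the rail); x along its length, z up. Sides are straight to 55 mm from the centre either way.
- square_blank: Flat plain steel blank with square ends, 150 mm long, 28 mm wide, 8 mm thick, about 0.25 kg, on the other rail. Origin: centre of its underside; x along its length. To be left alone.
Mind the look-alikes: they are no part of the job. What is shaped like the round_blank but brown or purple is not meant.

How it is judged (in metres and radians):
On the way, in this order (a step that is already met when the one before it is completed fails the run):
1. the clamp bar is lifted to about 60 degrees or more while the round-ended blank is still in place (value of joint clamp_bar above 1 rad), for 0.2 s.
2. the round-ended blank is slid along its rail until it is clear of where the bar comes down (x of round_blank in the frame of jig below -0.085 m), for 0.2 s.
At the end, for the whole second after the job is handed in: Bar still, at 1.0 rad or more. Round-ended blank at rest, flat on a rail, released, its centre 85 to 190 mm to the -x side of the closed bar, within 15 mm of the rail's centre line and 0.2 rad of its direction. Square-ended blank within 20 mm of its start (value of joint clamp_bar above 1 rad and x of round_blank in the frame of jig between -0.19 and -0.085 m and (y of round_blank in the frame of jig between 0.04 and 0.07 m or y of round_blank in the frame of jig between -0.07 and -0.04 m) and z of round_blank in the frame of jig between 0.038 and 0.046 m and angle between round_blank's own z axis and vertical below 0.1 rad and angle between the x axis of round_blank and the x axis of jig, either way round below 0.2 rad and linear speed of round_blank below 0.02 m/s and velocity of joint clamp_bar between -0.1 and 0.1 rad/s and distance of square_blank from where it was at the start of the episode below 0.02 m); the robot touches nothing.
It fails at once if the square-ended blank is moved by more than 20 mm (distance of square_blank from where it was at the start of the episode above 0.02 m).
It fails at once if the round-ended blank is lifted more than 15 mm off its rail (z of round_blank in the frame of jig above 0.057 m).
It also fails if it takes over 51 s, if anything falls off the work surface, if the arm or the gripper's body presses on something with over 40 N, if the wrist force passes 120 N, or if a joint passes its speed limit or range.

## Working session

There is one attempt and no reset: what is moved stays moved. The work goes in short steps, Python scripts to look and compute and a tool call to move; the robot and the scene stay as the last step left them, time stands still between calls to the robot, and variables do not carry over. Pictures are saved under pics/ and viewed, at most 10 in all, crops included, and the job is handed in when it is done.

Besides the shell and the picture viewer there is one more tool, called after "Call:" in YAML: its name, and indented under it one key for each argument. servo_tool: Moves the arm, as the interface text tells. Its arguments: {"type":"object","properties":{"rows":{"type":"string"},"jaw":{"type":"number"}},"required":["rows"]}

```bash
mkdir -p pics; ls
cat > h.py <<'E'
from cell import *
import numpy as np, cv2
def pts(cam,d,mask):
    m=camera_model(cam);K=np.array(m["intrinsics"]);T=np.array(m["extrinsics"])
    v,u=np.nonzero(mask&(d>0));z=d[v,u]
    P=np.c_[(u-K[0,2])/K[0,0]*z,(v-K[1,2])/K[1,1]*z,z]
    return P@T[:3,:3].T+T[:3,3]
def save(n,rgb): cv2.imwrite("pics/"+n,cv2.cvtColor(rgb,cv2.COLOR_RGB2BGR))
E
python3 - <<'E'
from h import *
for c in("top","scene"):
    rgb,d=read_camera(c);save(c+"0.png",rgb)
    for l in("jig","clamp_bar","round_blank","square_blank"):
        for r in trace(c,l)[:4]:
            p=pts(c,d,r["region"]);print(c,l,round(r["score"],2),r["bbox"],np.median(p,0).round(),np.percentile(p,95,0).round() if len(p) else'')
E
```

```text
pics
top jig 0.73 [262.7, 101.7, 179.8, 132.4] [537. -95.  13.] [649.  63.  65.]
top clamp_bar 0.71 [278.2, 112.4, 56.9, 110.3] [540. -34.  66.] [634.  37.  69.]
top round_blank 0.91 [397.1, 271.2, 79.7, 45.9] [ 295. -241.    8.] [ 327. -180.   11.]
top round_blank 0.62 [195.8, 122.9, 25.4, 73.2] [559. 192.   9.] [624. 211.  12.]
top round_blank 0.57 [296.2, 181.9, 78.5, 25.2] [483. -62.  51.] [500.  12.  53.]
top round_blank 0.36 [275.2, 110.5, 57.4, 111.9] [532. -33.  65.] [635.  39.  68.]
top square_blank 0.91 [296.4, 127.8, 80.7, 18.0] [592. -66.  51.] [606.  11.  54.]
scene jig 0.74 [168.5, 166.7, 180.6, 128.0] [563. -88.  12.] [662.  62.  64.]
scene clamp_bar 0.68 [281.9, 176.7, 57.1, 92.9] [561. -32.  64.] [641.  37.  67.]
scene round_blank 0.98 [192.7, 131.0, 52.2, 26.2] [ 303. -238.    7.] [ 334. -181.    9.]
scene round_blank 0.84 [245.1, 187.8, 80.1, 19.3] [488. -62.  49.] [505.  11.  51.]
scene round_blank 0.72 [395.1, 221.8, 24.0, 64.9] [570. 192.   8.] [630. 210.   9.]
scene square_blank 0.8 [231.4, 239.6, 86.4, 17.2] [598. -69.  50.] [610.   9.  51.]
```

View pics/top0.png

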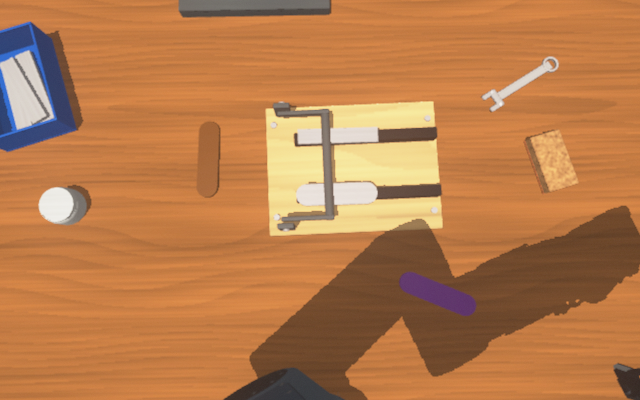

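View pics/scene0.png

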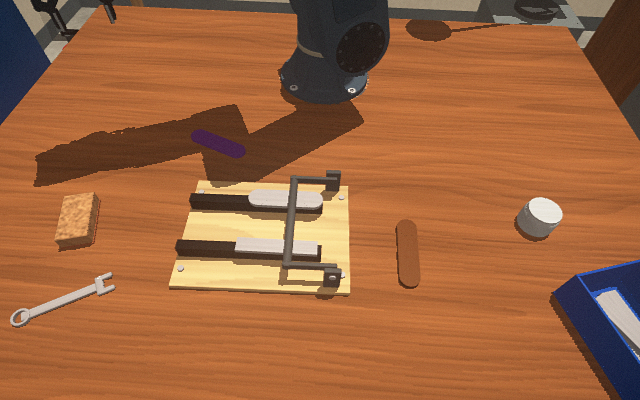

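Run:
```python
from h import *
im=cv2.imread("pics/top0.png");cv2.imwrite("pics/crop.png",cv2.resize(im[95:325,185:485],None,fx=2.6,fy=2.6,interpolation=cv2.INTER_CUBIC))
for c in("top","scene"):
    rgb,d=read_camera(c)
    for l in("round_blank","square_blank"):
        for r in trace(c,l)[:4]:
            k=cv2.erode(r["region"].astype(np.uint8),np.ones((3,3)))>0
            p=pts(c,d,k);z=np.median(p[:,2])
            p=p[abs(p[:,2]-z)<5]
            if 40<z<60:
                (cx,s,a)=cv2.minAreaRect(p[:,:2].astype(np.float32));print(c,l,np.round(cx),np.round(s),round(a,1),z, rgb[k].mean(0))
    # bar: points between z 58..75
    p=pts(c,d,np.ones(d.shape,bool));q=p[(p[:,2]>60)&(p[:,2]<80)&(p[:,0]>400)&(p[:,0]<700)&(abs(p[:,1]+40)<120)]
    print("tall",np.round(np.percentile(q,[2,50,98],axis=0)))
    for x in range(440,660,20):
        s=q[abs(q[:,0]-x)<8]; print(x,len(s),np.percentile(s,[2,20,50,80,98],axis=0)[:,1].round(), s[:,2].max().round() ) if len(s) else 0
```

```text
top square_blank [591. -58.] [ 26. 146.] 0.8 50.847829966664904 [226.12160567 216.51121606 209.65761511]
tall [[420. -46.  61.]
 [535. -32.  66.]
 [647.  53.  74.]]
440 274 [-47. -37.  -6.  25.  44.] 71.0
460 75 [-46. -44. -39. -35. -32.] 70.0
480 78 [-47. -43. -39. -34. -32.] 70.0
500 72 [-45. -43. -39. -34. -31.] 70.0
520 73 [-45. -42. -38. -33. -31.] 70.0
540 65 [-44. -42. -38. -33. -31.] 69.0
560 69 [-44. -41. -37. -32. -30.] 70.0
580 72 [-43. -41. -36. -32. -28.] 70.0
600 70 [-43. -40. -36. -31. -29.] 70.0
620 68 [-42. -40. -35. -31. -27.] 70.0
640 243 [-40. -18.  31.  46.  59.] 76.0
scene round_blank [486. -55.] [ 41. 145.] 0.4 49.40142980410815 [213.32659574 199.49468085 188.3212766 ]
scene square_blank [597. -59.] [ 28. 146.] 0.4 49.65691129868105 [217.56342857 203.22742857 191.38857143]
tall [[428. -46.  60.]
 [571. -30.  65.]
 [654.  54.  73.]]
440 224 [-46. -29.   1.  33.  45.] 72.0
460 43 [-47. -45. -40. -36. -33.] 68.0
480 47 [-47. -44. -39. -35. -32.] 67.0
500 50 [-46. -43. -39. -35. -32.] 67.0
520 50 [-46. -43. -39. -35. -33.] 67.0
540 57 [-45. -42. -37. -33. -31.] 67.0
560 54 [-44. -42. -38. -33. -31.] 68.0
580 60 [-44. -41. -37. -33. -30.] 67.0
600 63 [-44. -41. -36. -32. -30.] 67.0
620 68 [-43. -40. -35. -31. -29.] 67.0
640 330 [-41. -25.   8.  37.  54.] 74.0
```

View pics/crop.png

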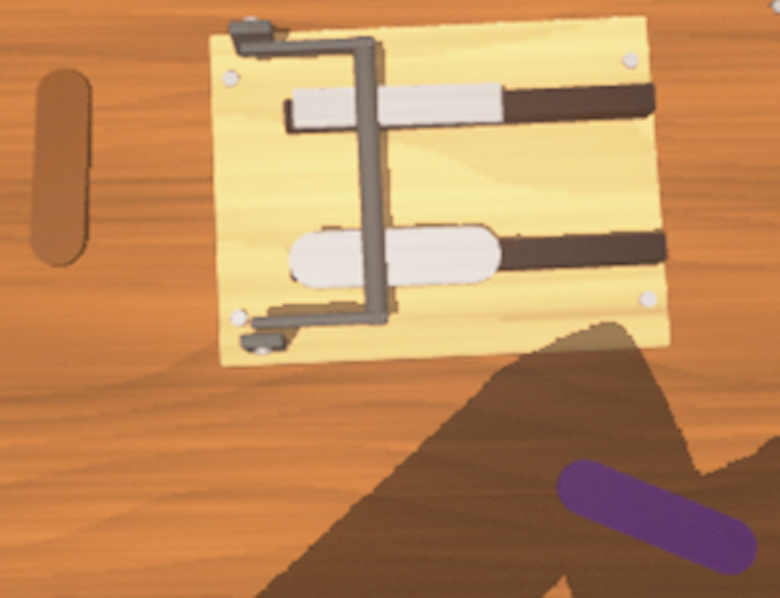

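The first two views show three things shaped like the round blank:
- Top (337,194): pale steel on the near rail, with half-round ends. This is the one meant.
- Top (208,160): brown look-alike lying on the bench.
- Top (437,293): purple look-alike lying on the bench.

The enlarged crop confirms it: the steel one is at crop (395,257), under the bar. The square-ended blank is on the other rail at crop (397,105). The hinges are on the left (world +y), so the open end is towards world -y.

Run:
```python
from h import *
import cell
from scipy.spatial.transform import Rotation as R
s=observe();print({k:np.round(v,3) for k,v in s.items()});print([ (n,getattr(cell,n)) for n in dir(cell) if 'grip' in n or 'depth' in n])
print(R.from_rotvec(s["orientation"]).as_matrix().round(3))
T=np.array(camera_model("wrist")["extrinsics"]);print(T.round(2),np.array(camera_model("wrist")["intrinsics"]))
```

```text
{'time_s': np.float64(0.8), 'q': array([-1.134,  0.238, -0.014,  1.319, -0.   ,  1.571]), 'dq': array([-0.   ,  0.001, -0.   ,  0.001, -0.001,  0.001]), 'joint_efforts': array([-2.0000e-03, -5.3851e+01,  3.4668e+01,  3.0000e-03, -0.0000e+00,
        0.0000e+00]), 'tool_pos': array([ 222.044, -475.672,  205.678]), 'orientation': array([-3.067, -0.681,  0.   ]), 'force': array([ 1.473, -0.095,  0.423]), 'ft_torque': array([-0.019,  0.008, -0.001]), 'grip_force': np.float64(0.0), 'grip_width': np.float64(85.559)}
[('grip_depth', 18.700000000000003)]
[[ 0.906  0.423 -0.   ]
 [ 0.423 -0.906  0.   ]
 [-0.    -0.    -1.   ]]
[[ 4.2000e-01 -8.6000e-01 -2.7000e-01  2.9142e+02]
 [-9.1000e-01 -4.0000e-01 -1.3000e-01 -4.4335e+02]
 [-0.0000e+00  3.0000e-01 -9.5000e-01  3.7497e+02]
 [ 0.0000e+00  0.0000e+00  0.0000e+00  1.0000e+00]] [[317.78970137   0.         321.66603841]
 [  0.         317.78970137 197.48014616]
 [  0.           0.           1.        ]]
```

Call:
servo_tool:
  rows: "0.05 -0.028 0 3; 0.1 -0.056 0 6; 0.15 -0.084 0 9; 0.2 -0.112 0 12; 0.25 -0.14 0 15; 0.3 -0.168 0 18; 0.35 -0.196 0 21; 0.4 -0.224 0 22.7; 0.44 -0.246 0.01 22.7; 0.473 -0.262 0.02 22.7"
  jaw: 1

```text
time_s: 2.05
tool_pos: [540.9, -36.3, 185.5]
orientation: [-3.141, -0.066, -0.001]
force: [-0.0, -0.8, -0.4]
grip_width: 85.3
grip_force: 0.0
```

Call:
servo_tool:
  rows: "0 0 0 0; 0 0 0 0; 0 0 0 0"

```text
time_s: 2.42
tool_pos: [539.4, -39.0, 186.2]
orientation: [3.141, 0.062, 0.001]
force: [0.4, 0.0, 0.1]
grip_width: 85.4
grip_force: 0.0
```

```bash
cat > look.py <<'E'
from h import *
import sys
from scipy.spatial.transform import Rotation as R
s=observe();print(s["time_s"],s["tool_pos"].round(1),R.from_rotvec(s["orientation"]).as_matrix().round(3).tolist())
rgb,d=read_camera("wrist");save(sys.argv[1],rgb)
p=pts("wrist",d,d>0)
for l in("round_blank","square_blank","clamp_bar"):
    for r in trace("wrist",l)[:3]:
        q=pts("wrist",d,r["region"]);z=np.median(q[:,2]);q=q[abs(q[:,2]-z)<5]
        c,sz,a=cv2.minAreaRect(q[:,:2].astype(np.float32));print(l,round(r["score"],2),r["bbox"],np.round(c,1),np.round(sz),round(a,1),"z",z.round(1))
for x in range(470,611,20):
    q=p[(abs(p[:,0]-x)<8)&(p[:,2]>58)&(p[:,2]<75)&(abs(p[:,1]+38)<25)]
    if len(q): print(x,len(q),np.percentile(q[:,1],[3,50,97]).round(1),q[:,2].max().round(1))
E
python3 look.py w1.png
```

```text
2.425 [539.4 -39.  186.2] [[0.999, 0.039, 0.0], [0.039, -0.999, -0.0], [0.0, 0.0, -1.0]]
round_blank 0.97 [82.2, 67.8, 54.7, 140.8] [561.1 192.6] [ 42. 149.] 88.1 z 9.1
round_blank 0.8 [261.1, 210.5, 144.0, 41.2] [483.  -54.3] [ 41. 148.] 0.8 z 51.0
round_blank 0.8 [418.1, 324.0, 12.2, 22.5] [ 318.3 -181.5] [32. 24.] 26.9 z 9.1
square_blank 0.81 [266.3, 105.4, 161.6, 38.9] [593.  -58.6] [ 28. 150.] 0.8 z 51.1
clamp_bar 0.62 [220.9, 68.8, 110.5, 209.9] [536.1   1.9] [206.  95.] 1.6 z 66.1
470 225 [-47.3 -39.9 -32. ] 68.8
490 239 [-46.4 -38.8 -31.4] 68.5
510 261 [-46.5 -38.7 -30.7] 68.7
530 263 [-45.6 -38.1 -31. ] 68.4
550 268 [-44.7 -37.6 -30.5] 68.9
570 296 [-44.7 -37.3 -29.9] 69.1
590 309 [-43.7 -36.5 -29.3] 68.6
610 338 [-43.4 -35.9 -28.6] 68.9
```

View pics/w1.png

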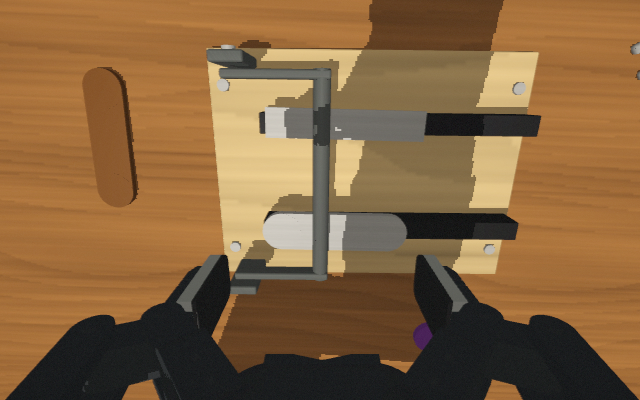

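The wrist view shows the bar at pixel column ~322, with its free middle near row 165. The steel round blank is at (334,231), the square one at (347,123), and the brown look-alike at (110,137). I'll now go down on the bar's middle.

Call:
servo_tool:
  rows: "0 -0.001 0.035 -0.7; 0 -0.001 0.07 -0.7; 0 -0.001 0.1 -0.7; 0 -0.001 0.125 -0.7; 0 -0.001 0.14 -0.7; 0 -0.001 0.147 -0.7; 0 -0.001 0.147 -0.7; 0 -0.001 0.147 -0.7"

```text
time_s: 3.62
tool_pos: [540.4, -37.2, 39.5]
orientation: [3.14, 0.083, 0.002]
force: [0.4, -0.9, -0.1]
grip_width: 85.6
grip_force: 0.0
```

Call:
servo_tool:
  rows: "0 0 0 0; 0 0 0 0; 0 0 0 0; 0 0 0 0; 0 0 0 0; 0 0 0 0; 0 0 0 0; 0 0 0 0"
  jaw: -1

```text
time_s: 4.62
tool_pos: [541.0, -37.6, 40.2]
orientation: [3.14, 0.082, 0.005]
force: [-1.4, -2.0, 13.9]
grip_width: -0.2
grip_force: 6.4
```

Run:
```python
from h import *
rgb,d=read_camera("scene");im=rgb[130:320,150:400];save("s2.png",cv2.resize(im,None,fx=3,fy=3))
print(observe()["force"],observe()["grip_width"])
```

```text
[-1.84050414 -0.92217279 13.20563256] 0.2363615416505096
```

View pics/s2.png

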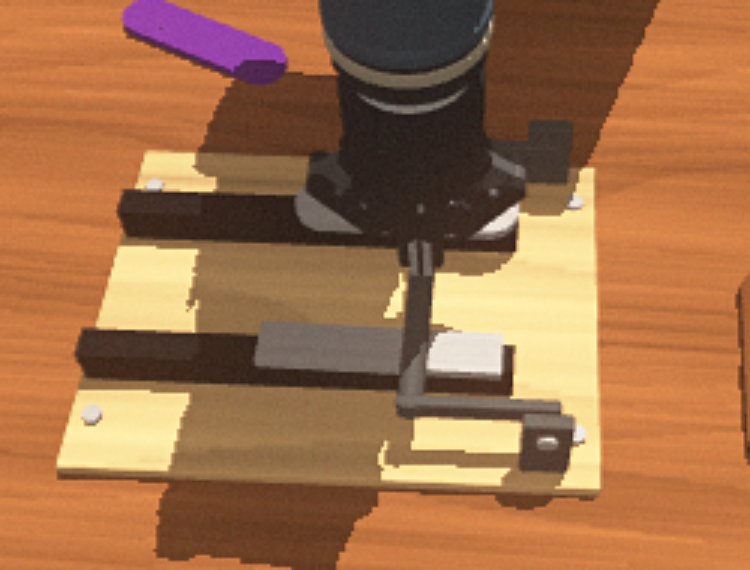

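Run:
```python
from h import *
for c in("scene","top","wrist"):
    rgb,d=read_camera(c);p=pts(c,d,d>0)
    for x in(470,570,590,610,630):
        q=p[(abs(p[:,0]-x)<8)&(p[:,2]>58)&(p[:,2]<110)&(abs(p[:,1]+30)<45)]
        if len(q): print(c,x,len(q),np.percentile(q[:,1],[3,50,97]).round(1),np.percentile(q[:,2],[50,97]).round(1))
save("w3.png",rgb)
print(observe()["q"].round(3))
```

```text
scene 570 65 [-44.4 -37.2 -29.9] [64.2 66.6]
scene 590 66 [-43.7 -36.  -29.6] [64.  66.5]
scene 610 67 [-43.4 -35.6 -29.2] [64.1 67.2]
scene 630 126 [-42.2 -28.6  12.9] [65.2 67. ]
wrist 470 12 [-44.7 -42.1 -37.5] [66.  66.8]
wrist 570 1012 [-44.4 -36.9 -29.7] [65.8 67.7]
wrist 590 1147 [-43.8 -36.3 -28.9] [65.8 67.6]
wrist 610 1297 [-43.2 -35.8 -28.5] [65.7 67.7]
wrist 630 3764 [-41.9 -20.4  13. ] [66.7 68.2]
[-6.90e-02  3.73e-01 -2.68e-01  9.27e-01 -1.00e-03  3.02e+00]
```

View pics/w3.png

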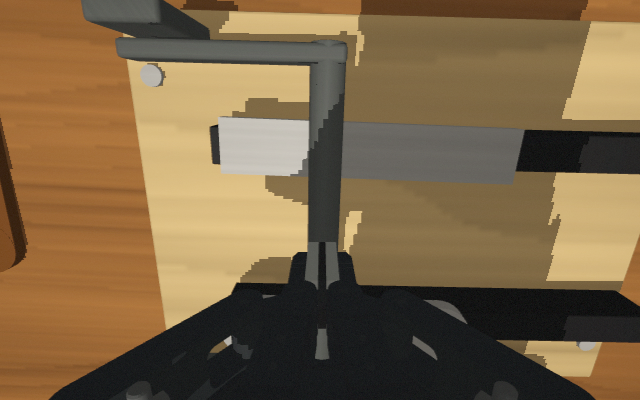

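Run:
```python
from h import *
s=observe();print(s["tool_pos"],s["grip_width"],s["grip_force"],s["force"])
rgb,d=read_camera("wrist")
P=pts("wrist",d,np.ones_like(d,bool)*True) if (d>0).all() else None
for v in range(225,345,10):
    r=[]
    for u in (300,315,323,331,345):
        m=np.zeros(d.shape,bool);m[v,u]=1;p=pts("wrist",d,m);r.append(p[0].round().astype(int).tolist() if len(p) else None)
    print(v,r)
```

```text
[541.01054474 -37.59060127  40.2062105 ] 0.192703143641707 6.437639817595482 [-2.08005658 -2.17793976 12.67416136]
225 [[536, -24, 12], [558, -34, 66], [558, -37, 66], [558, -41, 65], [538, -53, 14]]
235 [[529, -24, 14], [552, -34, 65], [553, -38, 67], [553, -42, 67], [531, -54, 15]]
245 [[521, -24, 13], [552, -34, 75], [551, -38, 74], [551, -42, 74], [523, -54, 14]]
255 [[547, -27, 77], [552, -34, 85], [551, -38, 84], [552, -41, 85], [548, -48, 77]]
265 [[547, -28, 86], [552, -34, 95], [552, -38, 94], [551, -41, 92], [549, -47, 87]]
275 [[547, -28, 95], [552, -35, 102], [552, -38, 101], [551, -41, 100], [548, -47, 94]]
285 [[554, -29, 112], [549, -35, 104], [549, -38, 104], [553, -40, 109], [554, -45, 111]]
295 [[552, -30, 115], [552, -35, 115], [544, -38, 103], [552, -40, 115], [553, -45, 116]]
305 [[552, -30, 121], [549, -35, 116], [540, -38, 104], [552, -40, 120], [553, -45, 121]]
315 [[553, -30, 127], [543, -35, 114], [537, -38, 105], [551, -40, 124], [553, -44, 126]]
325 [[557, -31, 136], [538, -35, 114], [531, -39, 104], [541, -41, 116], [557, -43, 136]]
335 [[557, -31, 140], [535, -36, 114], [495, -41, 68], [536, -41, 116], [558, -43, 141]]
```

The wrist view shows the fingers shut just above the bar's line at (322,250), and the bar is still down at 66 mm. The grasp failed, so I'll open, correct the yaw, go deeper and close again.

Call:
servo_tool:
  rows: "0 0 0 0; 0 0 0 0; 0 0 0 1.5; 0 0 0 1.5; 0 0 0 1.5; 0 0 0 1.5; 0 0 0.007 1.5; 0 0 0.014 1.5; 0 0 0.014 1.5; 0 0 0.014 1.5"
  jaw: 1

```text
time_s: 6.12
tool_pos: [539.7, -37.2, 24.6]
orientation: [-3.141, -0.042, 0.0]
force: [0.2, 0.6, -0.3]
grip_width: 85.6
grip_force: 0.0
```

Call:
servo_tool:
  rows: "0 0 0 0; 0 0 0 0; 0 0 0 0"
  jaw: 0

```text
time_s: 6.5
tool_pos: [539.9, -37.2, 24.8]
orientation: [-3.141, -0.042, -0.0]
force: [0.8, -0.5, 0.4]
grip_width: 42.7
grip_force: 0.0
```

Call:
servo_tool:
  rows: "0 0 0 0; 0 0 0 0; 0 0 0 0; 0 0 0 0; 0 0 0 0"
  jaw: -0.6

```text
time_s: 7.12
tool_pos: [539.8, -37.3, 24.8]
orientation: [3.141, 0.042, 0.0]
force: [-0.3, -2.6, -0.0]
grip_width: 16.9
grip_force: 1.0
```

Call:
servo_tool:
  rows: "0 0 0 0; 0 0 0 0; 0 0 0 0; 0 0 0 0; 0 0 0 0"
  jaw: -1

```text
time_s: 7.75
tool_pos: [539.8, -37.9, 25.0]
orientation: [3.14, 0.041, 0.0]
force: [-1.7, -4.6, 3.8]
grip_width: 13.7
grip_force: 58.6
```

Call:
servo_tool:
  rows: "0 -0.0002 -0.006 0; 0 -0.0009 -0.012 0; 0 -0.002 -0.0178 0; 0 -0.0036 -0.0236 0; 0 -0.0055 -0.0293 0; 0 -0.008 -0.0348 0; 0 -0.011 -0.0402 0; 0 -0.014 -0.0452 0; 0 -0.0175 -0.05 0; 0 -0.0215 -0.0545 0"

```text
time_s: 9.0
tool_pos: [539.3, -20.4, 79.8]
orientation: [3.132, 0.037, 0.0]
force: [-2.4, -26.0, 5.9]
grip_width: 13.2
grip_force: 58.6
```

Run:
```python
from h import *
rgb,d=read_camera("wrist");p=pts("wrist",d,d>0)
for x in(570,590,610):
    q=p[(abs(p[:,0]-x)<8)&(p[:,2]>56)&(p[:,2]<150)&(abs(p[:,1]+10)<60)]
    if len(q): print(x,len(q),np.percentile(q[:,1],[3,50,97]).round(1),np.percentile(q[:,2],[50,97]).round(1))
s=observe();print(s["tool_pos"],s["force"],s["grip_width"],s["grip_force"])
```

```text
570 1152 [-26.6 -19.2 -12. ] [116.3 118. ]
590 1313 [-25.9 -18.6 -11.4] [116.3 118.1]
610 1507 [-25.5 -18.1 -10.8] [116.2 118.1]
[539.37218055 -20.02919647  80.34988956] [ -3.10087984 -22.61944294   8.95364678] 13.536485402959203 59.00973379611969
```

Call:
servo_tool:
  rows: "0 -0.004 -0.005 0; 0 -0.008 -0.009 0; 0 -0.0125 -0.013 0; 0 -0.0175 -0.0165 0; 0 -0.0225 -0.0195 0; 0 -0.028 -0.022 0; 0 -0.0335 -0.024 0; 0 -0.039 -0.0255 0; 0 -0.045 -0.0265 0; 0 -0.045 -0.0265 0"

```text
time_s: 10.3
tool_pos: [538.7, 17.5, 110.0]
orientation: [3.138, 0.055, 0.006]
force: [-12.5, -22.0, 42.0]
grip_width: 12.0
grip_force: 61.4
```

Run:
```python
from h import *
rgb,d=read_camera("wrist");p=pts("wrist",d,d>0)
for x in(570,590,610):
    q=p[(abs(p[:,0]-x)<8)&(p[:,2]>56)&(p[:,2]<160)&(abs(p[:,1]-10)<60)]
    if len(q): print(x,len(q),np.percentile(q[:,1],[3,50,97]).round(1),np.percentile(q[:,2],[50,97]).round(1))
s=observe();print(s["tool_pos"],s["force"],s["grip_width"],s["grip_force"])
```

```text
570 1094 [10.8 18.1 25.2] [141.9 143.7]
590 1221 [11.4 18.6 25.6] [141.8 143.8]
610 1415 [12.  19.4 26.5] [141.9 143.7]
[538.71503224  17.5428003  109.97000927] [-13.04525183 -21.33968094  41.74686538] 11.572125343635289 61.445467472076416
```

Call:
servo_tool:
  rows: "0 0 -0.002 0; 0 0 -0.003 0; 0 0 -0.003 0"

```text
time_s: 10.72
tool_pos: [538.2, 19.6, 111.3]
orientation: [-3.139, -0.057, -0.003]
force: [-9.5, -12.8, 26.9]
grip_width: 11.1
grip_force: 60.8
```

Call:
servo_tool:
  rows: "0 0 0 0; 0 0 0 0; 0 0 0 0; 0 0 0 0; 0 0 0 0; 0 0 -0.02 0; 0 0 -0.05 0; 0 0 -0.08 0; 0 0 -0.11 0; 0 0 -0.12 0"
  jaw: 1

```text
time_s: 11.98
tool_pos: [539.0, 21.3, 230.2]
orientation: [-3.135, -0.06, -0.003]
force: [0.4, -0.7, -0.6]
grip_width: 85.1
grip_force: 0.0
```

```bash
python3 look.py w4.png
python3 - <<'E'
from h import *
rgb,d=read_camera("wrist");p=pts("wrist",d,d>0)
for x in(520,540,590,610):
    q=p[(abs(p[:,0]-x)<8)&(p[:,2]>60)&(p[:,2]<160)&(abs(p[:,1]-10)<60)]
    if len(q): print(x,len(q),np.percentile(q[:,1],[3,50,97]).round(1),np.percentile(q[:,2],[50,97]).round(1))
E
```

```text
11.975 [539.   21.3 230.2] [[0.999, 0.038, 0.002], [0.038, -0.999, 0.006], [0.002, -0.006, -1.0]]
round_blank 0.73 [330.3, 198.8, 118.5, 39.0] [482.2 -61. ] [ 41. 137.] 0.8 z 50.0
round_blank 0.55 [165.1, 73.0, 41.0, 127.3] [560.3 192.6] [ 41. 149.] 88.5 z 7.9
square_blank 0.84 [334.1, 108.3, 137.1, 30.6] [591.5 -61.9] [ 28. 144.] 0.7 z 48.9
clamp_bar 0.68 [333.8, 202.5, 115.4, 33.8] [481. -61.] [ 41. 137.] 0.8 z 48.6
clamp_bar 0.61 [296.4, 64.4, 43.1, 235.1] [534.1  18.6] [206.  17.] 1.6 z 139.6
520 305 [11.9 19.  25.9] [142.4 144.3]
540 336 [12.4 19.6 26.6] [142.4 144.6]
590 390 [14.1 21.1 28.3] [142.4 144.2]
610 432 [14.3 21.8 28.9] [142.2 144.4]
```

The bar now stands at about 1.28 rad: its axis is 58 mm back and its top is at 143 mm. Next I turn and move over the round blank.

Call:
servo_tool:
  rows: "-0.006 0.012 0 -10; -0.012 0.024 0 -20; -0.02 0.036 0 -30; -0.027 0.05 0 -40; -0.034 0.063 0 -50; -0.04 0.075 0 -60; -0.047 0.087 0 -70; -0.054 0.1 0 -80; -0.059 0.109 0.03 -89; -0.059 0.109 0.06 -89"

```text
time_s: 13.48
tool_pos: [482.7, -90.1, 166.4]
orientation: [-2.193, -2.242, -0.006]
force: [0.3, -0.1, -1.3]
grip_width: 85.5
grip_force: 0.0
```

Call:
servo_tool:
  rows: "0 0 0.02 0; 0 0 0.04 0; 0 0 0.04 0; 0 0 0.04 0"

```text
time_s: 13.98
tool_pos: [483.5, -89.3, 128.2]
orientation: [-2.195, -2.241, -0.006]
force: [0.4, 0.6, 0.6]
grip_width: 85.6
grip_force: 0.0
```

```bash
python3 look.py w5.png
python3 - <<'E'
from h import *
for c in("wrist","top","scene"):
    rgb,d=read_camera(c);p=pts(c,d,d>0)
    for y in(-110,-90,-70,-50):
        q=p[(abs(p[:,1]-y)<4)&(p[:,2]>46)&(p[:,2]<56)&(abs(p[:,0]-484)<35)]
        if len(q): print(c,y,len(q),np.percentile(q[:,0],[1,50,99]).round(1),np.median(q[:,2]).round(1))
print(observe()["q"].round(2))
E
```

```text
13.975 [483.5 -89.3 128.2] [[-0.021, 1.0, -0.001], [1.0, 0.021, 0.006], [0.006, -0.0, -1.0]]
round_blank 0.76 [292.6, 48.1, 57.2, 193.6] [483. -55.] [ 40. 149.] 1.0 z 51.4
round_blank 0.65 [128.2, 257.5, 49.6, 63.2] [ 307.5 -212.9] [90. 40.] 63.9 z 9.3
square_blank 0.73 [430.1, 59.4, 63.5, 191.4] [593.3 -58.9] [ 30. 150.] 0.7 z 51.5
clamp_bar 0.67 [210.4, 2.2, 429.6, 45.6] [529.7  19.1] [194.  17.] 2.0 z 142.9
wrist -110 421 [463.5 482.8 502.7] 50.9
wrist -90 458 [463.6 483.1 502.6] 50.7
wrist -70 499 [462.8 482.7 502.5] 50.8
wrist -50 530 [462.8 482.3 501.8] 50.7
scene -110 69 [466.7 487.6 506. ] 49.4
scene -90 60 [467.8 488.  506.3] 49.6
scene -70 69 [466.  487.  505.8] 48.9
scene -50 67 [466.8 486.1 505.3] 49.4
[-0.19  0.22 -0.24  1.11  0.01  1.36]
```

View pics/w5.png

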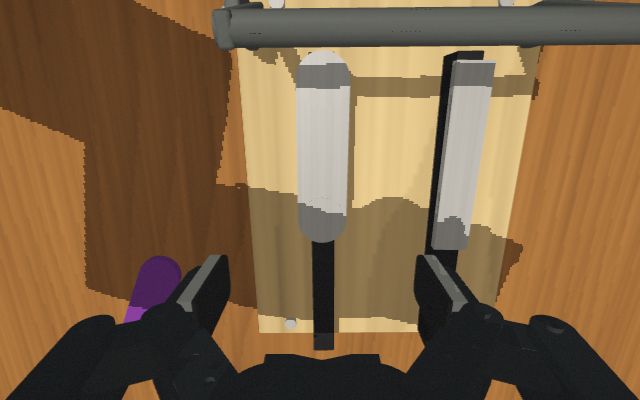

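The wrist view shows the round blank at (323,145), midway between the fingers and in line with them. The bar stands at the top of the picture (row 27) and the square blank is at (468,155). I'll go down, straddle the blank and close.

Call:
servo_tool:
  rows: "0 0 0.03 0; 0 0 0.06 0; 0 0 0.08 0; 0 0 0.095 0; 0 0 0.104 0; 0 0 0.106 0; 0 0 0.106 0; 0 0 0.106 0"

```text
time_s: 15.32
tool_pos: [483.9, -88.8, 22.6]
orientation: [-2.196, -2.241, -0.007]
force: [0.5, -0.6, 0.3]
grip_width: 84.9
grip_force: 0.0
```

Call:
servo_tool:
  rows: "0 0 0 0; 0 0 0 0; 0 0 0 0; 0 0 0 0; 0 0 0 0; 0 0 0 0"
  jaw: -0.2

```text
time_s: 16.08
tool_pos: [483.6, -88.7, 22.7]
orientation: [-2.196, -2.241, -0.007]
force: [-2.4, 0.1, 8.8]
grip_width: 35.3
grip_force: 49.8
```

Call:
servo_tool:
  rows: "-0.004 0 0 0; -0.01 0 0 0; -0.016 0 0 0; -0.022 0 0 0; -0.028 0 0 0; -0.034 0 0 0; -0.04 0 0 0; -0.046 0 0 0; -0.052 0 0 0; -0.058 0 0 0"

```text
time_s: 17.32
tool_pos: [485.5, -145.6, 22.6]
orientation: [-2.194, -2.242, -0.012]
force: [0.6, 7.2, 10.9]
grip_width: 35.3
grip_force: 51.3
```

Call:
servo_tool:
  rows: "-0.006 0 0 0; -0.012 0 0 0; -0.018 0 0 0; -0.024 0 0 0; -0.03 0 0 0; -0.036 0 0 0; -0.042 0 0 0; -0.048 0 0 0; -0.052 0 0 0; -0.052 0 0 0"

```text
time_s: 18.58
tool_pos: [486.8, -197.9, 22.6]
orientation: [-2.195, -2.242, -0.011]
force: [-0.8, 6.8, 13.9]
grip_width: 35.6
grip_force: 52.8
```

```bash
cat > chk.py <<'E'
from h import *
print(observe()["tool_pos"].round(1))
for c in("wrist","scene"):
    rgb,d=read_camera(c);save(c+"_last.png",rgb)
    for l in("round_blank","square_blank"):
        for r in trace(c,l)[:3]:
            q=pts(c,d,r["region"])
            if not len(q): continue
            z=np.median(q[:,2]);q=q[abs(q[:,2]-z)<5]
            k,sz,a=cv2.minAreaRect(q[:,:2].astype(np.float32))
            if z>30: print(c,l,round(r["score"],2),np.round(k,1),np.round(sz),round(a,1),"z",z.round(1))
E
python3 chk.py
```

```text
[ 486.8 -197.9   22.6]
wrist round_blank 0.62 [ 486.  -163.5] [ 40. 150.] 1.1 z 50.9
wrist square_blank 0.85 [ 593.4 -107.5] [31. 52.] 1.0 z 50.8
scene round_blank 0.65 [ 489.  -159.9] [ 43. 142.] 1.9 z 49.1
scene square_blank 0.69 [595.4 -59.4] [ 31. 149.] 0.5 z 49.5
```

Call:
servo_tool:
  rows: "0 0 0 0; 0 0 0 0; 0 0 0 0; 0 0 0 0; 0 0 0 0; 0 0 -0.02 0; 0 0 -0.05 0; 0 0 -0.09 0; 0 0 -0.13 0; 0 0 -0.15 0"
  jaw: 1

```text
time_s: 20.12
tool_pos: [486.5, -199.9, 173.6]
orientation: [-2.197, -2.243, -0.008]
force: [0.0, -0.7, -0.9]
grip_width: 85.4
grip_force: 0.0
```

Call:
servo_tool:
  rows: "0 0 0 0; 0 0 0 0; 0 0 0 0"

```text
time_s: 20.5
tool_pos: [485.1, -199.3, 170.1]
orientation: [-2.194, -2.24, -0.005]
force: [0.2, 0.2, -0.3]
grip_width: 85.1
grip_force: 0.0
```

```bash
python3 chk.py
```

```text
[ 485.1 -199.3  170.1]
wrist round_blank 0.87 [ 485.8 -164. ] [ 40. 149.] 0.9 z 51.3
wrist square_blank 0.71 [593.2 -88.9] [29. 89.] 0.9 z 51.5
scene round_blank 0.93 [ 488.4 -163.5] [ 42. 149.] 0.4 z 49.2
scene square_blank 0.57 [595.5 -59.6] [ 31. 149.] 0.7 z 49.5
```

View pics/scene_last.png

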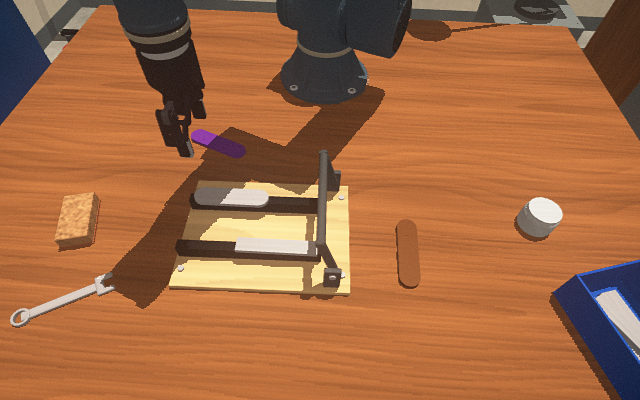

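The picture shows the bar standing at (323,200). The round blank is flat and straight on its rail at (230,198), clear of the bar. The square blank is unmoved at (278,247), and the gripper touches nothing.

```bash
python3 -c "from cell import *;print(finish_job())"
```

```text
the job is handed in; nothing more can be done
None
```

The job is handed in with no verdict returned: by the camera, the bar stands about 73° open, the round blank lies flat and straight on its rail about 124 mm to the open side of the closed bar, the square blank is where it started, and the first grip on the bar missed and was redone.

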